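# Set the casting gap of a film applicator by the drag of a setting gauge

### The job

Set the film applicator for the next sheet: slide the leaf of the setting gauge flat on the glass plate and under the doctor blade until its tip stands well out behind, then turn the adjusting knob clockwise until the blade just drags on the leaf - a light but definite pull of about 2 to 5 N to draw it, neither loose nor pinched tight. Then slowly draw the gauge all the way out with that drag, leaving the knob as it is set, and lay the gauge flat on the bench in the open space to the right of the applicator, without knocking over the things around it.

Things in the scene. Friction and masses are not known exactly. Their poses are not given: they have to be found in the camera images.
- film_applicator: Bench film applicator, fixed. Grey base 130 x 160 mm (front face at x = -65 mm) carrying a glass plate 118 x 94 mm, its top about 28 mm above the bench; aluminium cheeks and crossbar over it, 30 mm deep, top 112 mm up. Origin: bench level, straight below the blade. x runs level from the front (robot side) through the gap to the back, y along the blade, z up.
- doctor_blade: Straight steel blade, 86 mm wide along y, 4 mm land, in a dark carriage between the cheeks. Origin: middle of its lower edge. Its gap to the glass is 6.0 mm at knob reading 0, give or take 0.9 mm as plates differ in thickness, so the reading does not tell the gap; 4.7 mm or more at the start. From first touch on the leaf, each 0.1 rad of the knob adds about 2 N of blade force.
- adjusting_knob (a joint): Dark knurled knob on top of the crossbar, 36 mm across, 29 mm high, vertical axis. Value in rad, growing clockwise seen from above, which lowers the blade 6 mm a turn (0.95 mm per rad); starts at 0 to 0.4. It stays where it is left and does not rise or sink. Turning takes about 0.04 N m; the blade's load is not felt in it.
- knob_grip (a point): On the knob's axis, 134 mm above the bench, the height to grip it at: 12 mm below the knob's top, 17 mm above its underside; the crossbar lies 5 mm below the knob.
- setting_gauge: Setting gauge, 115 g, lying flat: black bar handle 50 x 20 x 18 mm (x, y, z) and a plain steel leaf, 4 mm thick, 18 mm wide, 105 mm long, running forward from it, undersides flush. Origin: underside, middle of the handle; x points along the leaf, z up. Balance point at x = 57 mm. The pull that slides the gripped leaf is about half the blade force on it (0.4 to 0.6).
- gauge_tip (a point): Middle of the leaf's tip edge, 130 mm ahead of the handle's middle, 2 mm above the underside. With the leaf fully in, the tip stands about 35 mm behind the blade and the handle is just clear of the base's front.
- measuring_cylinder: Bystander: clear measuring cylinder, 48 mm foot, 142 mm high, to the left behind the applicator. Origin under its foot.
- wash_bottle: Bystander: wash bottle with a bent spout, 205 mm high, behind the applicator to the right. Origin under its foot.
Things that resemble listed ones, but are neither listed nor needed, are in the scene too. Of the things that look like the setting_gauge, the larger one is meant.

How it is judged:
By the outcome, as a careful person would: the job done as asked, in the order asked, and still so for the second after the job is handed in, with the robot touching nothing.
It also fails if it takes over 72 s, if anything falls off the work surface, if the arm or the gripper's body presses on something with over 40 N, if the wrist force passes 120 N, or if a joint passes its speed limit or range.

### The arm

A 6-joint arm with a two-finger parallel gripper is mounted at the origin on a cart in front of the work surface, level with it; the furniture and walls round the work are solid. World frame = base frame: x ahead of the robot, y to its left, z up, the work surface at z = 0. Lengths are in m, angles in rad, forces in N, time in s.
With the tool pointing down it reaches from about 0.4 to 0.825 m from the base axis. Payload 7 kg.
Tool frame: the origin (TCP) lies at the very end of the fingers, on their centre line; the grasp point (between the pads) lies arm.hold_point_z behind it (arm.hold_point_z is the distance from the TCP to the grasp point, in m); z points along the fingers, y is the line along which they close (so a half turn about z gives the same grasp; the last joint's range is limited). The gripper opens to 88 mm and grips with 3 to 60 N. Pads are 19 mm wide; open, the fingers measure 130 mm over their backs; the gripper's body (78 mm by 193 mm) begins 47 mm behind the grasp point.
Start: joints at [1.624, 0.359, 0.012, 0, -1.224, -0.288], TCP at [0.157, 0.656, 0.227] pointing down, gripper open.
Joint ranges: [-3.07, 3.07], [-1.43, 2.12], [-1.02, 1.25], [-3.03, 1.67], [-3.05, -0], [-3.03, 3.03]. Speed limits (rad/s): [2.39, 2.39, 3.01, 3.14, 3.14, 3.14].

### API

Orientations are given as [roll, pitch, yaw] about the fixed x, y, z axes, in that order (R = Rz(yaw) Ry(pitch) Rx(roll)).
In Python, from station import arm gives the robot as it stands.
- The arm moves only by the shell command python3 -m creep 'ROWS' [FORCE]. ROWS is a JSON list of rows, 1 to 20 of them, each of 5 numbers: the finger opening in m, then dx, dy, dz in m, then a turn about the tool's z in rad; each row is the pose to reach, as a shift and turn from the pose commanded when the command began, along the tool's axes at that moment; what a row does not reach only later rows make up. A row lasts 1/12 s, in which the tool goes at most 0.0417 m and 0.125 rad, less where a joint would pass 70% of its speed; a pose out of reach is approached as far as the arm can. The fingers move at their own pace and stop on an object; FORCE is the grip in N (left out, the last holds). Time passes only in rows, so rows that do not move let the fingers close. It prints the time, the measured TCP pose, the force, the opening and the grip force at its end.
- arm.get_state(): the state, without advancing time (a new reading comes with each control period).
- arm.grab_frame(name): name is "scene" or "top" or "wrist"; returns the picture (400x640x3 uint8, red, green, blue); there is no depth.
- arm.camera_params(name): a dict with "fx", "fy", "cx", "cy" (pixels), "D" ([k1, k2, p1, p2, k3] as OpenCV has them; the pictures are not rectified), "T" (4x4, takes a point from camera to world coordinates); the wrist camera has in their place "hand_eye" (4x4, takes a point from camera to tool coordinates, whose origin is the TCP and whose axes are the flange's). Camera axes: x right, y down, z forward; pixel columns grow to the right and rows downward; lengths in m; the calibration is good to about 2 mm. A picture is of the moment at which its call begins: read the wrist's pose just before it. camera_params takes no time and is no camera call.
- arm.job_done(): hands the job in; it is judged then, once.
The state is a dict: "t": time; "q": joint angles; "qd": joint speeds; "joint_efforts": joint torques, N m; "eef_pos": TCP position; "ee_rot": TCP orientation; "force": force on the tool from outside, world axes, zero at the start; "moment": the same for the moment, N m; "width": finger opening in m; "gripper_force": force on a finger pad.
Only numpy, scipy, OpenCV 4.12 (cv2) and the standard library are available. Lean on these libraries where they do the work, as an engineer would, in place of code of your own. Each camera call takes 0.05 s, during which the arm holds its last target. There are 200 camera calls.

## Working session

There is one attempt and no reset: what is moved stays moved. The work goes in short steps, Python scripts to look and compute and a shell command to move; the robot and the scene stay as the last step left them, time stands still between calls to the robot, and variables do not carry over. Pictures are saved under pics/ and viewed, at most 10 in all, crops included, and the job is handed in when it is done.

```bash
ls; mkdir -p pics; python3 - <<'E'
from station import arm
import cv2, numpy as np
np.set_printoptions(precision=4,suppress=True)
s=arm.get_state(); print(s, arm.hold_point_z)
a=arm.grab_frame("scene"); b=arm.grab_frame("top")
cv2.imwrite("pics/scene.png",a[...,::-1]); cv2.imwrite("pics/top.png",b[...,::-1])
for n in("scene","top","wrist"): print(n,arm.camera_params(n))
E
```

```text
pics
{'t': 0.0, 'q': array([ 1.6241,  0.3594,  0.0111, -0.0004, -1.2241, -0.2881]), 'qd': array([-0.0016,  0.0005, -0.0001, -0.0004,  0.0001,  0.0006]), 'joint_efforts': array([  0.0019, -58.2725,  29.3055,   6.9973,   0.007 ,  -0.0002]), 'eef_pos': array([0.1569, 0.656 , 0.2256]), 'ee_rot': array([ 3.1399, -0.0001, -0.2349]), 'force': array([0.0057, 0.5445, 0.4578]), 'moment': array([-0.0048,  0.0161, -0.0574]), 'gripper_force': 0.0, 'width': 0.08755160664390478} 0.0188
scene {'fx': 485.8834908165143, 'fy': 485.8834908165143, 'cx': 328.60405135433473, 'cy': 207.15105496514434, 'D': array([0.0309, 0.    , 0.    , 0.    , 0.    ]), 'T': array([[ 0.7307, -0.3389,  0.5927, -0.1544],
       [-0.6827, -0.3577,  0.6372, -0.8676],
       [-0.0039, -0.8702, -0.4927,  0.7298],
       [ 0.    ,  0.    ,  0.    ,  1.    ]])}
top {'fx': 448.5864980681638, 'fy': 448.5864980681638, 'cx': 319.99651427289865, 'cy': 190.5522901147295, 'D': array([0.006, 0.   , 0.   , 0.   , 0.   ]), 'T': array([[-0.0095, -0.9957,  0.0918,  0.498 ],
       [-0.9998,  0.0108,  0.0144, -0.057 ],
       [-0.0153, -0.0917, -0.9957,  1.1269],
       [ 0.    ,  0.    ,  0.    ,  1.    ]])}
wrist {'fx': 349.81797670785767, 'fy': 349.81797670785767, 'cx': 323.28753697404215, 'cy': 196.54004535597247, 'D': array([-0.058,  0.   ,  0.   ,  0.   ,  0.   ]), 'hand_eye': array([[ 0.0016, -0.9514, -0.308 ,  0.0834],
       [ 1.    ,  0.0015,  0.0004, -0.0013],
       [ 0.0001, -0.308 ,  0.9514, -0.1565],
       [ 0.    ,  0.    ,  0.    ,  1.    ]])}
```

View pics/scene.png

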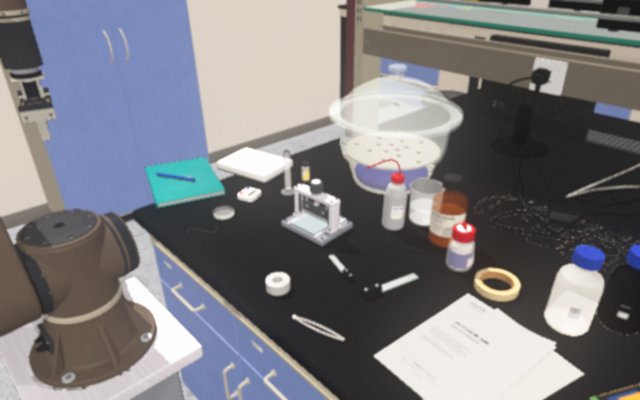

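View pics/top.png

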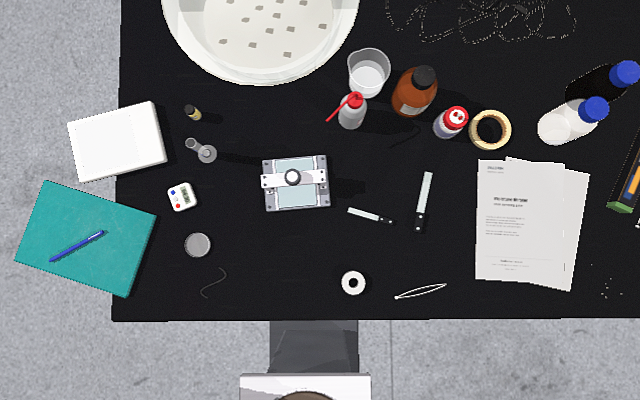

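Scene: the applicator stands at top (295,183), with its knob at (292,177). Two things in the top picture could be taken for the gauge: the small one, with its leaf at (348–380, 208–220) and handle at (387,220), and the large one, with its leaf at (427,172)→(421,212) and handle at (419,222). The task means the larger, so I choose that one. The cylinder is at (205,152) and the wash bottle at (352,110).

```bash
cat > h.py <<'E'
from station import arm
import cv2, numpy as np
from scipy.spatial.transform import Rotation as Rn
np.set_printoptions(precision=4,suppress=True)
def cam(name, st=None):
    c=arm.camera_params(name)
    K=np.array([[c['fx'],0,c['cx']],[0,c['fy'],c['cy']],[0,0,1]])
    if name=='wrist':
        st=st or arm.get_state()
        T=np.eye(4); T[:3,:3]=Rn.from_euler('xyz',st['ee_rot']).as_matrix(); T[:3,3]=st['eef_pos']
        T=T@c['hand_eye']
    else: T=c['T']
    return K,c['D'],T
def ray(C,uv):
    K,D,T=C; p=cv2.undistortPoints(np.array(uv,float).reshape(-1,1,2),K,D)[:,0]
    d=np.c_[p,np.ones(len(p))]@T[:3,:3].T
    return T[:3,3],d/np.linalg.norm(d,axis=1)[:,None]
def onplane(C,uv,z):
    o,d=ray(C,uv); return o+d*((z-o[2])/d[:,2])[:,None]
def proj(C,P):
    K,D,T=C; Ti=np.linalg.inv(T)
    return cv2.projectPoints(np.array(P,float).reshape(-1,3),cv2.Rodrigues(Ti[:3,:3])[0],Ti[:3,3],K,D)[0][:,0]
def tri(C1,u1,C2,u2):
    o1,d1=ray(C1,[u1]);o2,d2=ray(C2,[u2]);d1,d2=d1[0],d2[0]
    s=np.linalg.lstsq(np.c_[d1,-d2],o2-o1,rcond=None)[0]
    a,b=o1+s[0]*d1,o2+s[1]*d2
    return (a+b)/2,np.linalg.norm(a-b)
def snap(name,fn=None):
    st=arm.get_state(); C=cam(name,st); im=arm.grab_frame(name)
    if fn: cv2.imwrite(fn,im[...,::-1])
    return C,im
def rect(mask):
    k,_=cv2.findContours(mask,cv2.RETR_EXTERNAL,cv2.CHAIN_APPROX_NONE)
    return [(cv2.contourArea(c),cv2.minAreaRect(c)) for c in sorted(k,key=cv2.contourArea)[::-1]]
E
python3 - <<'E'
from h import *
t=cv2.imread('pics/top.png')
C=cam('top')
m=cv2.inRange(t,(110,110,110),(255,255,255)); m[:,:400]=0; m[:,445:]=0; m[:165]=0; m[240:]=0
for a,r in rect(m)[:4]: print(a,r, onplane(C,cv2.boxPoints(r),.004))
print('app corners z=.1', onplane(C,[[265,210],[330,207],[262,158],[326,155]],.02))
print('knob', onplane(C,[[292,177]],.146))
print('small',onplane(C,[[348,208],[395,221]],.004),'cyl,bottle',onplane(C,[[207,155],[352,123]],0))
crop=t[150:245,250:450]; cv2.imwrite('pics/crop.png',cv2.resize(crop,None,fx=4,fy=4,interpolation=cv2.INTER_CUBIC))
E
```

```text
288.0 ((424.00970458984375, 191.78781127929688), (8.171634674072266, 41.20738983154297), 12.094757080078125) [[ 0.5476 -0.279   0.004 ]
 [ 0.6486 -0.3036  0.004 ]
 [ 0.6441 -0.3235  0.004 ]
 [ 0.5431 -0.2988  0.004 ]]
5.0 ((417.5, 228.0), (2.0, 3.0), 90.0) [[ 0.508  -0.2786  0.004 ]
 [ 0.5079 -0.2861  0.004 ]
 [ 0.503  -0.2859  0.004 ]
 [ 0.503  -0.2785  0.004 ]]
3.5 ((420.0, 216.0), (2.0, 2.0), 90.0) [[ 0.5377 -0.287   0.004 ]
 [ 0.5377 -0.2919  0.004 ]
 [ 0.5327 -0.2918  0.004 ]
 [ 0.5327 -0.2868  0.004 ]]
app corners z=.1 [[ 0.5533  0.0955  0.02  ]
 [ 0.5591 -0.0653  0.02  ]
 [ 0.6834  0.1032  0.02  ]
 [ 0.6891 -0.0568  0.02  ]]
knob [[0.6192 0.0186 0.146 ]]
small [[ 0.557  -0.1104  0.004 ]
 [ 0.5234 -0.2269  0.004 ]] cyl,bottle [[ 0.6961  0.2466  0.    ]
 [ 0.7744 -0.1241  0.    ]]
```

View pics/crop.png

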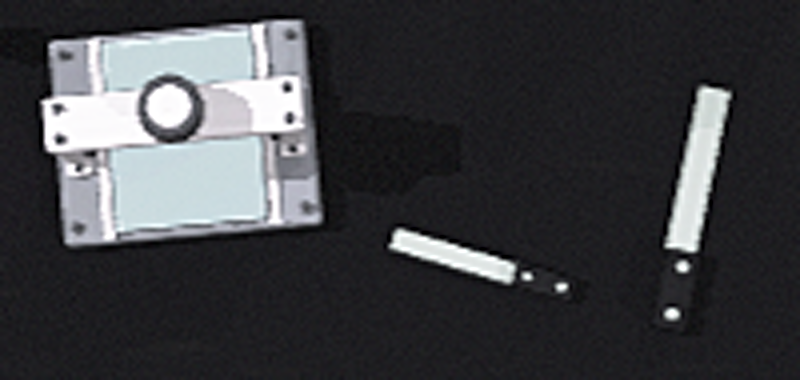

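The crop shows the applicator with its knob at (170,108). The small look-alike is at (390–580, 230–295). The large gauge has its leaf at (712,90)→(682,250) and its handle at (676,290); the leaf measures about 104 mm, so the choice is confirmed. I'll look at the applicator with the wrist camera on the way.

```bash
cat >> h.py <<'E'
def delta(x,y,z,yaw=None):
    """shift from the measured TCP to a target, in tool axes, and the turn about tool z"""
    s=arm.get_state(); R=Rn.from_euler('xyz',s['ee_rot']).as_matrix()
    w=R.T@(np.array([x,y,z])-s['eef_pos']); cur=np.arctan2(R[1,0],R[0,0])
    print('t',s['t'],'pos',s['eef_pos'],'yaw',cur,'delta',w,'turn',None if yaw is None else -(yaw-cur),'q6',s['q'][5],'F',s['force'])
E
python3 -m creep '[[0.088,0.502,0.452,0,0],[0.088,0.502,0.452,0,0],[0.088,0.502,0.452,0,0],[0.088,0.502,0.452,0,0],[0.088,0.502,0.452,0,0],[0.088,0.502,0.452,0,0],[0.088,0.502,0.452,0,0],[0.088,0.502,0.452,0,0],[0.088,0.502,0.452,0,0],[0.088,0.502,0.452,0,0],[0.088,0.502,0.452,0,0],[0.088,0.502,0.452,0,0],[0.088,0.502,0.452,0,0],[0.088,0.502,0.452,0,0],[0.088,0.502,0.452,0,0],[0.088,0.502,0.452,0,0],[0.088,0.502,0.452,0,0],[0.088,0.502,0.452,0,0]]'
python3 - <<'E'
from h import *
import pickle
C,im=snap('wrist','pics/w1.png'); pickle.dump(C,open('C1','wb'))
delta(.54,0,.227)
print(proj(C,[[.62,.019,.146],[.621,.019,.112]]))
E
```

```text
t: 1.6
eef_pos: [0.541, 0.0974, 0.2258]
ee_rot: [3.141, 0.001, -0.239]
force: [0.1, 0.3, -0.4]
width: 0.0873
gripper_force: 0.0
t 1.65 pos [0.5403 0.0987 0.2258] yaw -0.23798581399339117 delta [ 0.023   0.096  -0.0011] turn None q6 0.7956779616029934 F [-0.1759  0.7292 -0.6393]
[[415.0629  65.1528]
 [403.1744  66.0347]]
```

View pics/w1.png

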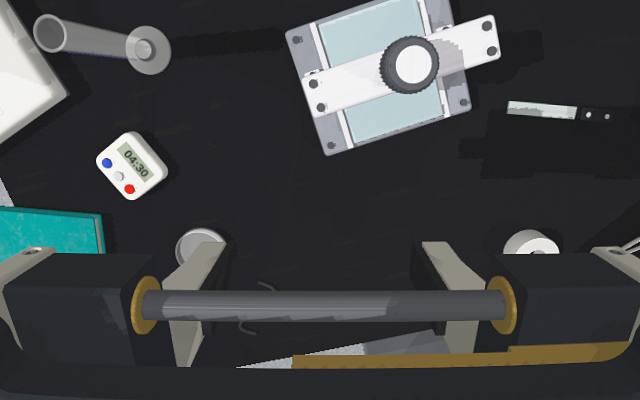

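The first wrist view shows the knob cap at (417,65). The glass front edge runs (352,146)–(440,117), and the base front corners are at (327,155) and (470,108). Next is a second view on the way to the gauge.

```bash
python3 -m creep '[[0.088,0.01,0.13,0,0],[0.088,0.01,0.13,0,0],[0.088,0.01,0.13,0,0],[0.088,0.01,0.13,0,0],[0.088,0.01,0.13,0,0]]'
python3 - <<'E'
from h import *
import pickle
C,im=snap('wrist','pics/w2.png'); pickle.dump(C,open('C2','wb'))
print(proj(C,[[.62,.019,.146],[.621,.019,.112]]))
delta(.50,-.283,.17,-.238)
E
```

```text
t: 2.07
eef_pos: [0.5186, -0.0296, 0.2267]
ee_rot: [-3.141, -0.0, -0.237]
force: [-1.1, 1.1, -0.5]
width: 0.0875
gripper_force: 0.0
[[216.0703  78.406 ]
 [229.0492  77.6707]]
t 2.1167 pos [ 0.5192 -0.0285  0.2268] yaw -0.2356517373094331 delta [0.0408 0.2519 0.0566] turn 0.002348262690566899 q6 1.0125229101263005 F [ 0.5097 -0.3928  0.075 ]
```

View pics/w2.png

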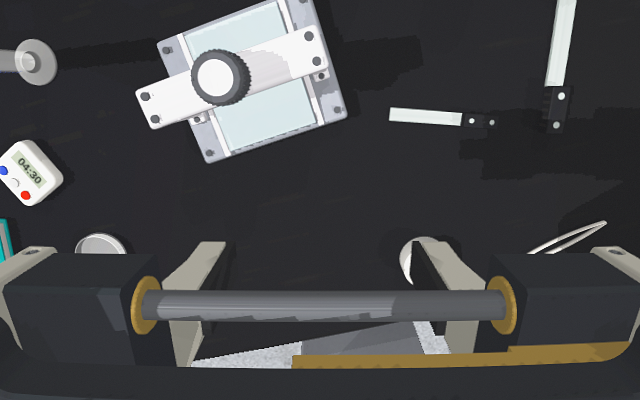

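The second view has the knob cap at (218,80), the base front corners at (209,162) and (347,115), and the large gauge's screws at (561,96) and (556,125).

```bash
python3 -m creep '[[0.088,0.04,0.252,0.057,0],[0.088,0.04,0.252,0.057,0],[0.088,0.04,0.252,0.057,0],[0.088,0.04,0.252,0.057,0],[0.088,0.04,0.252,0.057,0],[0.088,0.04,0.252,0.057,0],[0.088,0.04,0.252,0.057,0],[0.088,0.04,0.252,0.057,0]]'
python3 - <<'E'
from h import *
import pickle
C3,im=snap('wrist','pics/w3.png'); pickle.dump(C3,open('C3','wb'))
C1=pickle.load(open('C1','rb'));C2=pickle.load(open('C2','rb'))
w1=cv2.imread('pics/w1.png');w2=cv2.imread('pics/w2.png')
def cap(w,u,v):
    # bright cap blob around the seed
    g=cv2.inRange(w,(200,200,200),(255,255,255)); n,l,st,ce=cv2.connectedComponentsWithStats(g); i=l[v,u]; return ce[i],st[i]
a,sa=cap(w1,417,65); b,sb=cap(w2,218,80); print('cap',a,sa,b,sb,tri(C1,a,C2,b))
for n,p,q in [('base fl',(327,155),(209,162)),('base fr',(470,108),(347,115)),('glass fl',(349,142),(217,152)),('glass fr',(443,112),(318,117)),
  ('scr',(313,83),(145,97)),('scr',(321,107),(154,122)),('scr',(487,26),(310,37)),('scr',(491,51),(317,61))]: print(n,tri(C1,p,C2,q))
P=proj(C3,[[.535,-.287,.018],[.5055,-.281,.018],[.5454,-.289,.004],[.6464,-.3135,.004]]); print(P)
cv2.imwrite('pics/w3c.png',cv2.resize(im[:260,180:500,::-1],None,fx=2,fy=2))
E
```

```text
t: 2.78
eef_pos: [0.4997, -0.284, 0.1679]
ee_rot: [3.142, 0.003, -0.237]
force: [0.6, 0.5, 1.0]
width: 0.0876
gripper_force: 0.0
cap [413.1939  64.0229] [ 396   46   36   37 1047] [215.0331  77.1936] [ 198   59   35   37 1028] (array([0.621 , 0.0198, 0.1448]), np.float64(4.8843510431837585e-05))
base fl (array([0.5503, 0.0921, 0.0117]), np.float64(0.00037926100896936647))
base fr (array([ 0.564 , -0.0646,  0.0117]), np.float64(0.0002810910215245667))
glass fl (array([0.5636, 0.0675, 0.0473]), np.float64(0.001612222722539249))
glass fr (array([ 0.5683, -0.0347,  0.0171]), np.float64(0.002607328917633304))
scr (array([0.6242, 0.0862, 0.1114]), np.float64(0.0010668619508022194))
scr (array([0.6053, 0.0846, 0.1144]), np.float64(0.0024737525402950913))
scr (array([ 0.6345, -0.0462,  0.1098]), np.float64(0.0006330074045063987))
scr (array([ 0.617 , -0.0472,  0.1098]), np.float64(8.382328342943e-05))
[[318.6068 140.9991]
 [319.8842 174.2705]
 [318.2341 126.9115]
 [318.1318   0.9009]]
```

View pics/w3c.png

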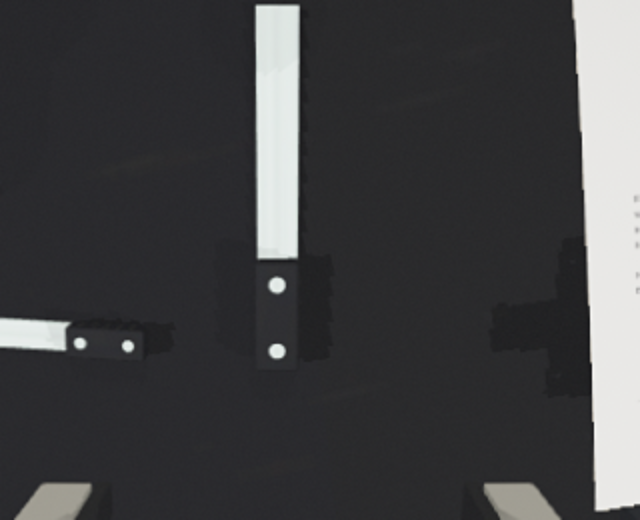

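The crop shows the large gauge with its screws at (277,285) and (277,351), i.e. full-frame (318.5,142.5) and (318.5,175.5). The leaf runs straight along tool x. The small look-alike is on the left and clear.

```bash
python3 - <<'E'
from h import *
import pickle
C1,C2,C3=[pickle.load(open(f,'rb')) for f in('C1','C2','C3')]
A=[tri(C2,p,C3,q) for p,q in(((561,96),(318.5,142.5)),((556,125),(318.5,175.5)))]; print(A)
s=onplane(C3,[(318.5,142.5),(318.5,175.5)],.018); print(s)
l=onplane(C3,[(319,130.5),(318.7,3)],.004); d=l[1]-l[0]; print(l,'len',np.linalg.norm(d),'yaw',np.arctan2(d[1],d[0]))
c=l[0]-d/np.linalg.norm(d)*.025; print('handle centre',c,s.mean(0))
g=(c+s.mean(0))/2+d/np.linalg.norm(d)*.008
delta(g[0],g[1],.003,np.arctan2(d[1],d[0]))
E
```

```text
[(array([ 0.5336, -0.2865,  0.0161]), np.float64(0.00038703083349278587)), (array([ 0.5045, -0.2794,  0.0165]), np.float64(0.00040294226485530863))]
[[ 0.5337 -0.2866  0.018 ]
 [ 0.5047 -0.2795  0.018 ]]
[[ 0.5421 -0.2889  0.004 ]
 [ 0.6447 -0.3136  0.004 ]] len 0.10556027352948207 yaw -0.2358705125273553
handle centre [ 0.5178 -0.2831  0.004 ] [ 0.5192 -0.2831  0.018 ]
t 2.8333 pos [ 0.5001 -0.2828  0.1686] yaw -0.23576978423201297 delta [ 0.0262 -0.004   0.1655] turn 0.0001007282953423283 q6 1.5095719175048337 F [ 0.1502 -0.5001 -0.2233]
```

```bash
python3 -m creep '[[0.045,0.026,-0.004,0.1,0],[0.045,0.026,-0.004,0.1,0],[0.045,0.026,-0.004,0.12,0],[0.045,0.026,-0.004,0.14,0],[0.045,0.026,-0.004,0.155,0],[0.045,0.026,-0.004,0.165,0],[0.045,0.026,-0.004,0.165,0]]'; python3 -m creep '[[0,0,0,0,0],[0,0,0,0,0],[0,0,0,0,0],[0,0,0,0,0],[0,0,0,0,0]]' 40
python3 -c "
from h import *
delta(0.5,-0.25,.08,.085)"
```

```text
t: 3.42
eef_pos: [0.5258, -0.2831, 0.0028]
ee_rot: [-3.141, 0.003, -0.233]
force: [0.0, 0.0, -0.4]
width: 0.0478
gripper_force: 0.0
t: 3.83
eef_pos: [0.5267, -0.2854, 0.0058]
ee_rot: [-3.142, -0.002, -0.235]
force: [-1.1, 2.2, 5.1]
width: 0.0196
gripper_force: 40.0
t 3.8333 pos [ 0.5267 -0.2854  0.0058] yaw -0.23482390758281158 delta [-0.0341 -0.0282 -0.0743] turn -0.3198239075828116 q6 1.5064926262487874 F [-1.1101  2.1722  5.0644]
```

```bash
python3 -m creep '[[0,-0.01,0,-0.04,0],[0,-0.04,-0.01,-0.075,-0.1],[0,-0.078,-0.017,-0.075,-0.2],[0,-0.1375,-0.265,-0.075,-0.32],[0,-0.1375,-0.265,-0.075,-0.32],[0,-0.1375,-0.265,-0.075,-0.32],[0,-0.1375,-0.265,-0.075,-0.32],[0,-0.1375,-0.265,-0.075,-0.32],[0,-0.1375,-0.265,-0.075,-0.32],[0,-0.1375,-0.265,-0.075,-0.32],[0,-0.1375,-0.265,-0.075,-0.32],[0,-0.1375,-0.265,-0.075,-0.32]]'
python3 - <<'E'
from h import *
C,im=snap('wrist','pics/w4.png'); Cs,sc=snap('scene','pics/s4.png')
delta(.480,.0075,.045,.085)
R=cam('wrist')[2]
s=arm.get_state();print(s['ee_rot'],s['width'])
a=cv2.resize(sc[170:260,260:400,::-1],None,fx=4,fy=4,interpolation=cv2.INTER_CUBIC)
b=cv2.resize(im[:220,200:440,::-1],(560,513)[:2]); 
cv2.imwrite('pics/c4.png',np.vstack([a[:, :560],b])[:,:])
print(a.shape,b.shape)
E
```

```text
t: 4.83
eef_pos: [0.4539, 0.005, 0.0798]
ee_rot: [-3.141, -0.0, 0.087]
force: [-0.0, 0.3, -0.7]
width: 0.0192
gripper_force: 40.0
t 4.9333 pos [0.4538 0.0038 0.0796] yaw 0.08434777489349465 delta [ 0.0264 -0.0015  0.0346] turn -0.0006522251065053525 q6 1.2106114346254773 F [ 0.0812 -0.7945 -1.0531]
[-3.1416  0.0002  0.0843] 0.01965181750211686
(360, 560, 3) (513, 560, 3)
```

```bash
python3 - <<'E'
import cv2,numpy as np
a=cv2.resize(cv2.imread('pics/s4.png')[170:270,250:400],(450,300),interpolation=cv2.INTER_CUBIC)
b=cv2.resize(cv2.imread('pics/w4.png')[:200,220:420],(300,300))
cv2.imwrite('pics/c4.png',np.hstack([a,b]))
E
```

```text
(no output)
```

View pics/c4.png

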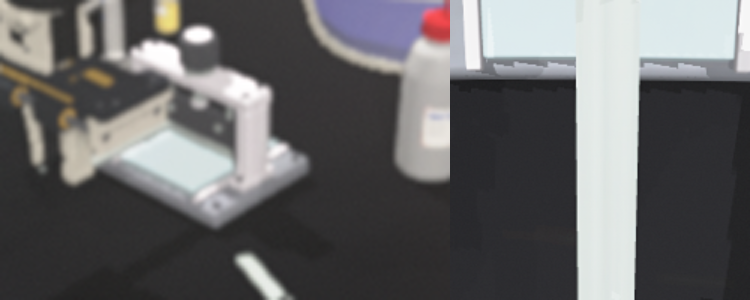

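The view shows the leaf at wrist-crop columns 577–638, centred and square to the glass (485–735). The tip is still in front of the blade. I'll advance and lower until the leaf touches the glass.

```bash
python3 -m creep '[[0,0.026,-0.001,0.015,0],[0,0.026,-0.001,0.032,0],[0,0.026,-0.001,0.040,0],[0,0.026,-0.001,0.042,0],[0,0.026,-0.001,0.042,0]]'; python3 -m creep '[[0,0,0,0.002,0],[0,0,0,0.002,0]]';  python3 -m creep '[[0,0,0,0.002,0],[0,0,0,0.002,0]]'; python3 -m creep '[[0,0,0,0.002,0],[0,0,0,0.002,0]]'
```

```text
t: 5.35
eef_pos: [0.4789, 0.0064, 0.037]
ee_rot: [3.141, 0.002, 0.083]
force: [-0.7, 0.1, -2.0]
width: 0.0196
gripper_force: 40.0
t: 5.52
eef_pos: [0.4799, 0.0074, 0.036]
ee_rot: [-3.141, -0.001, 0.085]
force: [-0.0, -0.4, -0.7]
width: 0.0194
gripper_force: 40.0
t: 5.68
eef_pos: [0.4799, 0.0078, 0.0339]
ee_rot: [-3.141, -0.001, 0.085]
force: [0.4, 0.0, -1.0]
width: 0.0195
gripper_force: 40.0
t: 5.85
eef_pos: [0.4803, 0.0079, 0.0319]
ee_rot: [-3.141, -0.001, 0.086]
force: [-0.9, 0.0, 3.1]
width: 0.0197
gripper_force: 40.0
```

```bash
python3 -m creep '[[0,0.005,0,0,0],[0,0.01,0,0,0],[0,0.015,0,0,0],[0,0.02,0,0,0],[0,0.025,0,0,0],[0,0.025,0,0,0]]'; python3 -m creep '[[0,0.005,0,0,0],[0,0.01,0,0,0],[0,0.015,0,0,0],[0,0.015,0,0,0]]'
```

```text
t: 6.35
eef_pos: [0.5069, 0.0102, 0.032]
ee_rot: [-3.142, -0.002, 0.086]
force: [0.8, -0.7, 5.0]
width: 0.0197
gripper_force: 40.0
t: 6.68
eef_pos: [0.5219, 0.0114, 0.0322]
ee_rot: [3.142, -0.002, 0.086]
force: [0.2, -0.5, 7.1]
width: 0.0194
gripper_force: 40.0
```

```bash
python3 -m creep '[[0,0.004,0,-0.0005,0],[0,0.008,0,-0.0005,0],[0,0.012,0,-0.0005,0],[0,0.012,0,-0.0005,0]]'; python3 -m creep '[[0.03,0,0,0,0],[0.04,0,0,0,0],[0.04,0,0,0,0],[0.04,0,0,0,0]]'
python3 - <<'E'
from h import *
C,im=snap('wrist','pics/w5.png'); Cs,sc=snap('scene','pics/s5.png'); Ct,tp=snap('top','pics/t5.png')
delta(.621,.0197,.116,.085)
a=cv2.resize(sc[170:270,250:400,::-1],(450,300),interpolation=cv2.INTER_CUBIC)
b=cv2.resize(im[:200,220:420,::-1],(300,300)); c=cv2.resize(tp[140:240,240:360,::-1],(360,300)); d=cv2.resize(im[...,::-1],(390,300))
cv2.imwrite('pics/c5.png',np.vstack([np.hstack([a,b]),np.hstack([c,d])]))
E
```

```text
t: 7.02
eef_pos: [0.5335, 0.0123, 0.0327]
ee_rot: [3.141, -0.002, 0.086]
force: [-0.4, -0.6, 7.6]
width: 0.0194
gripper_force: 40.0
t: 7.35
eef_pos: [0.5315, 0.012, 0.0317]
ee_rot: [3.141, 0.001, 0.085]
force: [-0.3, 0.4, -0.2]
width: 0.038
gripper_force: 0.0
t 7.5 pos [0.5315 0.0121 0.0319] yaw 0.08519201460028447 delta [ 0.0898  0.     -0.0842] turn 0.00019201460028446526 q6 1.264240193075324 F [-0.1561  0.3004 -0.4854]
```

View pics/c5.png

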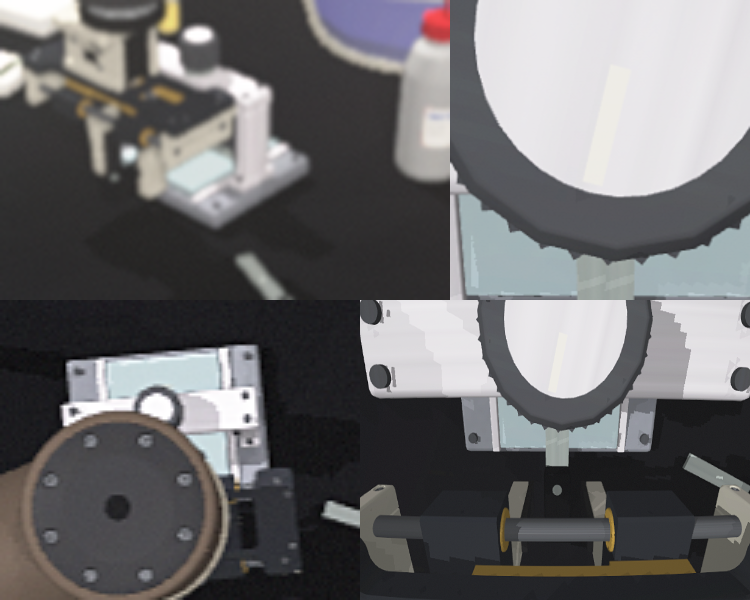

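The leaf lies on the glass under the blade with the handle clear of the base front, and the tip should be about 32 mm behind the blade. I'll push it in 4 mm more, then lift in small steps to feel the blade's free play as a rough gap estimate.

```bash
python3 -m creep '[[0,0,0,0,0],[0,0,0,0,0],[0,0,0,0,0],[0,0.002,0,0,0],[0,0.004,0,0,0],[0,0.004,0,0,0]]' 40; for i in 1 2 3 4 5 6; do python3 -m creep '[[0,0,0,-0.0006,0],[0,0,0,-0.0006,0]]' | grep -E 'pos|force|rot'; done
```

```text
t: 8.0
eef_pos: [0.5361, 0.0126, 0.0321]
ee_rot: [-3.142, -0.0, 0.085]
force: [0.4, -0.4, -0.9]
width: 0.0196
gripper_force: 40.0
eef_pos: [0.5356, 0.0124, 0.0326]
ee_rot: [3.142, 0.0, 0.085]
force: [-0.7, 0.1, -1.1]
gripper_force: 40.0
eef_pos: [0.5356, 0.0124, 0.0333]
ee_rot: [3.142, 0.0, 0.085]
force: [-0.4, -0.3, 0.3]
gripper_force: 40.0
eef_pos: [0.5357, 0.0125, 0.034]
ee_rot: [-3.142, -0.0, 0.085]
force: [-0.1, -0.4, 0.4]
gripper_force: 40.0
eef_pos: [0.5356, 0.0124, 0.0345]
ee_rot: [-3.142, 0.0, 0.085]
force: [0.5, 0.1, -1.3]
gripper_force: 40.0
eef_pos: [0.5355, 0.0124, 0.035]
ee_rot: [3.142, 0.0, 0.085]
force: [0.3, -0.1, -2.9]
gripper_force: 40.0
eef_pos: [0.5354, 0.0124, 0.0355]
ee_rot: [3.142, 0.0, 0.085]
force: [0.3, -0.8, -4.1]
gripper_force: 40.0
```

Contact with the blade comes after about 2.2 mm of lift, so first touch should be near 2.3 rad of turn. I'll put the gauge back down, release it, go to the knob and turn short of that.

```bash
python3 -m creep '[[0,0,0,0.0036,0],[0,0,0,0.0036,0],[0.04,0,0,0.0036,0],[0.045,0,0,0.0036,0],[0.045,0,0,0.0036,0],[0.045,0,0,-0.03,0],[0.07,0,0,-0.07,0],[0.07,0,0,-0.11,-0.12],[0.07,0.03,0,-0.125,-0.25],[0.07,0.06,0,-0.125,-0.37],[0.07,0.085,0,-0.125,-0.5],[0.07,0.085,0,-0.125,-0.62],[0.07,0.085,0,-0.125,-0.75],[0.07,0.085,0,-0.125,-0.87],[0.07,0.085,0,-0.125,-1.0],[0.07,0.085,0,-0.125,-1.0]]'
python3 - <<'E'
from h import *
delta(.621,.0197,.119)
C,im=snap('wrist','pics/w6.png'); snap('top','pics/t6.png')
cv2.imwrite('pics/c6.png',im[...,::-1])
E
```

```text
t: 10.33
eef_pos: [0.6203, 0.0196, 0.1605]
ee_rot: [-3.141, 0.0, 1.091]
force: [0.1, 0.2, -0.0]
width: 0.0702
gripper_force: 0.0
t 10.3333 pos [0.6203 0.0196 0.1605] yaw 1.0909141535918663 delta [0.0004 0.0006 0.0415] turn None q6 2.315921340388858 F [ 0.1047  0.1689 -0.0375]
```

```bash
python3 -m creep '[[0.07,0,0,0.02,0],[0.07,0,0,0.035,0],[0.07,0,0,0.0415,0],[0.07,0,0,0.0415,0]]'; python3 -m creep '[[0.02,0,0,0,0],[0.02,0,0,0,0],[0.02,0,0,0,0],[0.02,0,0,0,0]]' 25;  python3 -c "
from h import *
delta(.621,.0197,.119)"
```

```text
t: 10.77
eef_pos: [0.6192, 0.0194, 0.1175]
ee_rot: [-3.139, 0.002, 1.082]
force: [-0.8, -0.4, 0.6]
width: 0.0701
gripper_force: 0.0
t: 11.1
eef_pos: [0.6208, 0.0198, 0.12]
ee_rot: [3.141, -0.001, 1.085]
force: [-0.0, 0.1, -0.0]
width: 0.0486
gripper_force: 0.0
t 11.1 pos [0.6208 0.0198 0.12  ] yaw 1.0848922492208182 delta [0.     0.0002 0.001 ] turn None q6 2.3096777742191885 F [-0.0185  0.0819 -0.0155]
```

```bash
python3 -m creep '[[0.02,0,0,0,0],[0.02,0,0,0,0],[0.02,0,0,0,0],[0.02,0,0,0,0]]' 25; python3 -m creep '[[0.02,0,0,0,0.12],[0.02,0,0,0,0.24],[0.02,0,0,0,0.36],[0.02,0,0,0,0.48],[0.02,0,0,0,0.6],[0.02,0,0,0,0.72],[0.02,0,0,0,0.84],[0.02,0,0,0,0.96],[0.02,0,0,0,1.08],[0.02,0,0,0,1.2],[0.02,0,0,0,1.32],[0.02,0,0,0,1.44],[0.02,0,0,0,1.56],[0.02,0,0,0,1.68],[0.02,0,0,0,1.8],[0.02,0,0,0,1.85],[0.02,0,0,0,1.85],[0.02,0,0,0,1.85]]'
```

```text
t: 11.43
eef_pos: [0.6216, 0.0193, 0.1198]
ee_rot: [3.139, -0.001, 1.085]
force: [4.3, -3.2, -1.7]
width: 0.0353
gripper_force: 25.0
t: 12.93
eef_pos: [0.6219, 0.0175, 0.1198]
ee_rot: [3.142, -0.004, -0.765]
force: [7.5, -11.4, -2.3]
width: 0.035
gripper_force: 25.0
```

```bash
python3 -m creep '[[0.07,0,0,0,0],[0.07,0,0,0,0],[0.07,0,0,0,0],[0.07,0,0,-0.03,0],[0.07,0,0,-0.042,-0.12],[0.06,-0.025,0.03,-0.042,-0.24],[0.045,-0.056,0.064,-0.042,-0.36],[0.045,-0.056,0.064,-0.042,-0.48],[0.045,-0.056,0.064,-0.042,-0.6],[0.045,-0.056,0.064,-0.01,-0.72],[0.045,-0.056,0.064,0.01,-0.85],[0.045,-0.056,0.064,0.03,-0.85],[0.045,-0.056,0.064,0.03,-0.85]]'
python3 - <<'E'
from h import *
delta(.5356,.0124,.032,.085)
E
```

```text
t: 14.02
eef_pos: [0.533, 0.012, 0.0858]
ee_rot: [3.141, 0.006, 0.085]
force: [0.1, -0.2, -1.1]
width: 0.0447
gripper_force: 0.0
t 14.0167 pos [0.533  0.012  0.0858] yaw 0.08501050247967276 delta [ 0.003  -0.0002  0.0538] turn 1.0502479672755416e-05 q6 1.2672185285651467 F [ 0.0756 -0.1688 -1.0547]
```

```bash
python3 -m creep '[[0.045,0.003,0,0.03,0],[0.045,0.003,0,0.048,0],[0.045,0.003,0,0.054,0],[0.045,0.003,0,0.054,0],[0.01,0.003,0,0.054,0],[0.01,0.003,0,0.054,0],[0.01,0.003,0,0.054,0],[0.01,0.003,0,0.054,0]]' 40; for i in 1 2 3 4; do python3 -m creep '[[0,-0.0008,0,0,0],[0,-0.0008,0,0,0]]' | grep -E 'pos|force:'; done
```

```text
t: 14.68
eef_pos: [0.5393, 0.0128, 0.0363]
ee_rot: [-3.141, -0.002, 0.085]
force: [-0.8, 0.4, -0.5]
width: 0.0238
gripper_force: 0.0
eef_pos: [0.5383, 0.0126, 0.0359]
force: [-1.0, 0.6, 4.3]
gripper_force: 40.0
eef_pos: [0.5378, 0.0126, 0.0359]
force: [0.9, 0.4, 6.1]
gripper_force: 40.0
eef_pos: [0.5373, 0.0126, 0.0358]
force: [2.0, 0.6, 5.6]
gripper_force: 40.0
eef_pos: [0.5366, 0.0125, 0.0359]
force: [1.8, -0.1, 5.5]
gripper_force: 40.0
```

```bash
python3 -m creep '[[0,0,0,-0.0036,0],[0,0,0,-0.0036,0]]' | grep -E 'pos|force:'; for i in 1 2 3 4; do python3 -m creep '[[0,0.0008,0,0,0],[0,0.0008,0,0,0]]' | grep -E 't:|pos|force:'; done
```

```text
eef_pos: [0.5348, 0.0121, 0.0386]
force: [2.2, 1.2, -5.2]
gripper_force: 40.0
t: 15.68
eef_pos: [0.5348, 0.012, 0.038]
ee_rot: [3.141, 0.003, 0.085]
force: [-1.3, 0.4, -3.2]
gripper_force: 40.0
t: 15.85
eef_pos: [0.536, 0.0121, 0.0382]
ee_rot: [3.141, 0.002, 0.085]
force: [-2.0, 0.0, -2.8]
gripper_force: 40.0
t: 16.02
eef_pos: [0.5371, 0.0122, 0.0383]
ee_rot: [3.141, 0.002, 0.085]
force: [-2.7, 0.0, -3.9]
gripper_force: 40.0
t: 16.18
eef_pos: [0.5381, 0.0123, 0.0384]
ee_rot: [3.141, 0.001, 0.085]
force: [-2.2, -0.7, -4.9]
gripper_force: 40.0
```

```bash
python3 -m creep '[[0,0,0,0.0018,0],[0,0,0,0.0018,0],[0.03,0,0,0.0018,0],[0.03,0,0,0.0018,0],[0.03,0,0,0.0018,0],[0.03,0,0,0.0018,0],[0,0,0,0.0018,0],[0,0,0,0.0018,0],[0,0,0,0.0018,0],[0,0,0,0.0018,0]]'; for i in 1 2 3 4; do python3 -m creep '[[0,-0.0008,0,0,0],[0,-0.0008,0,0,0]]' | grep -E 'pos|force:'; done;
```

```text
t: 17.02
eef_pos: [0.5387, 0.0126, 0.0371]
ee_rot: [-3.142, -0.0, 0.085]
force: [0.9, -0.4, 0.3]
width: 0.0194
gripper_force: 40.0
eef_pos: [0.5379, 0.0125, 0.0371]
force: [-0.5, -0.8, 1.8]
gripper_force: 40.0
eef_pos: [0.537, 0.0124, 0.037]
force: [-0.4, 0.1, 1.3]
gripper_force: 40.0
eef_pos: [0.5361, 0.0123, 0.037]
force: [-0.2, -0.6, 1.1]
gripper_force: 40.0
eef_pos: [0.5353, 0.0123, 0.037]
force: [0.2, 0.9, 1.3]
gripper_force: 40.0
```

```bash
python3 -m creep '[[0.045,0,0,0,0],[0.045,0,0,0,0],[0.045,0,0,0,0],[0.045,0,0,-0.04,0],[0.06,0,0,-0.08,0],[0.06,0.01,0,-0.12,0],[0.06,0.05,0.001,-0.125,0],[0.06,0.086,0.001,-0.125,0],[0.06,0.086,0.001,-0.125,0],[0.06,0.086,0.001,-0.1,0],[0.06,0.086,0.001,-0.082,0],[0.06,0.086,0.001,-0.082,0]]'; python3 -m creep '[[0.02,0,0,0,0],[0.02,0,0,0,0],[0.02,0,0,0,0],[0.02,0,0,0,0],[0.02,0,0,0,0],[0.02,0,0,0,0]]' 25;  python3 -m creep '[[0.02,0,0,0,0.1],[0.02,0,0,0,0.2],[0.02,0,0,0,0.3],[0.02,0,0,0,0.3],[0.02,0,0,0,0.3]]'
```

```text
t: 18.68
eef_pos: [0.6184, 0.018, 0.1145]
ee_rot: [3.141, 0.007, 0.084]
force: [-0.5, -0.3, -0.7]
width: 0.0596
gripper_force: 0.0
t: 19.18
eef_pos: [0.6218, 0.0182, 0.1203]
ee_rot: [3.141, -0.002, 0.085]
force: [-0.6, -3.2, 4.2]
width: 0.035
gripper_force: 25.0
t: 19.6
eef_pos: [0.6218, 0.018, 0.1202]
ee_rot: [3.141, -0.002, -0.213]
force: [0.5, -4.9, 5.9]
width: 0.0354
gripper_force: 25.0
```

```bash
python3 -m creep '[[0.06,0,0,0,0],[0.06,0,0,0,0],[0.06,0,0,0,0],[0.06,0,0,-0.03,0],[0.06,-0.01,0.003,-0.042,-0.1],[0.05,-0.045,0.013,-0.042,-0.2],[0.045,-0.082,0.024,-0.04,-0.3],[0.045,-0.082,0.024,0,-0.3],[0.045,-0.082,0.024,0.04,-0.3],[0.045,-0.082,0.024,0.07,-0.3],[0.045,-0.082,0.024,0.082,-0.3],[0.045,-0.082,0.024,0.082,-0.3],[0.045,-0.082,0.024,0.082,-0.3]]'; python3 -m creep '[[0,0,0,0,0],[0,0,0,0,0],[0,0,0,0,0],[0,0,0,0,0],[0,0,0,0,0]]' 40; for i in 1 2 3 4; do python3 -m creep '[[0,-0.0008,0,0,0],[0,-0.0008,0,0,0]]' | grep -E 'pos|force:'; done;
```

```text
t: 20.68
eef_pos: [0.5357, 0.0126, 0.0366]
ee_rot: [3.141, 0.002, 0.086]
force: [0.1, -0.6, 0.8]
width: 0.0448
gripper_force: 0.0
t: 21.1
eef_pos: [0.5364, 0.0128, 0.0377]
ee_rot: [-3.141, -0.001, 0.085]
force: [-0.3, 0.8, 3.8]
width: 0.0196
gripper_force: 40.0
eef_pos: [0.5359, 0.0128, 0.0377]
force: [0.4, -0.2, 4.7]
gripper_force: 40.0
eef_pos: [0.5353, 0.0128, 0.0376]
force: [2.6, 0.4, 5.2]
gripper_force: 40.0
eef_pos: [0.5346, 0.0127, 0.0376]
force: [3.0, 0.2, 6.4]
gripper_force: 40.0
eef_pos: [0.5339, 0.0127, 0.0376]
force: [2.5, -0.4, 6.7]
gripper_force: 40.0
```

```bash
python3 -m creep '[[0.03,0,0,-0.001,0],[0.03,0,0,-0.001,0],[0.03,0,0,-0.001,0],[0.03,0,0,-0.001,0],[0,0,0,-0.001,0],[0,0,0,-0.001,0],[0,0,0,-0.001,0],[0,0,0,-0.001,0]]'|grep -E 'pos|force:'; for i in 1 2 3 4; do python3 -m creep '[[0,0.0008,0,0,0],[0,0.0008,0,0,0]]' | grep -E 't:|pos|force:'; done;
```

```text
eef_pos: [0.5325, 0.0123, 0.0378]
force: [-0.3, 0.7, -0.1]
gripper_force: 40.0
t: 22.6
eef_pos: [0.5336, 0.0124, 0.0379]
ee_rot: [3.142, 0.0, 0.085]
force: [-0.2, -0.5, -1.0]
gripper_force: 40.0
t: 22.77
eef_pos: [0.5344, 0.0125, 0.0379]
ee_rot: [3.142, 0.0, 0.085]
force: [0.7, -0.5, -1.1]
gripper_force: 40.0
t: 22.93
eef_pos: [0.5352, 0.0126, 0.0379]
ee_rot: [3.142, 0.0, 0.085]
force: [-0.1, -0.1, -1.7]
gripper_force: 40.0
t: 23.1
eef_pos: [0.5361, 0.0126, 0.0379]
ee_rot: [3.142, 0.0, 0.085]
force: [-0.6, 0.5, -0.9]
gripper_force: 40.0
```

```bash
for i in 1 2 3; do python3 -m creep '[[0,0,0,-0.0003,0],[0,0,0,-0.0003,0]]' | grep -E 'pos|force:'; done; python3 -m creep '[[0,0,0,0.0009,0],[0,0,0,0.0009,0]]' | grep -E 'pos|force:'; python3 -m creep '[[0.045,0,0,0,0],[0.045,0,0,0,0],[0.045,0,0,0,0],[0.045,0,0,-0.04,0],[0.06,0,0,-0.08,0],[0.06,0.01,0,-0.12,0],[0.06,0.05,0.001,-0.124,0],[0.06,0.086,0.001,-0.124,0],[0.06,0.086,0.001,-0.124,0],[0.06,0.086,0.001,-0.1,0],[0.06,0.086,0.001,-0.081,0],[0.06,0.086,0.001,-0.081,0]]'; python3 -m creep '[[0.02,0,0,0,0],[0.02,0,0,0,0],[0.02,0,0,0,0],[0.02,0,0,0,0],[0.02,0,0,0,0],[0.02,0,0,0,0]]' 25
```

```text
eef_pos: [0.5361, 0.0126, 0.0383]
force: [-0.3, 0.4, -2.0]
gripper_force: 40.0
eef_pos: [0.5361, 0.0127, 0.0386]
force: [1.7, -0.7, -2.1]
gripper_force: 40.0
eef_pos: [0.5361, 0.0127, 0.0389]
force: [1.4, -0.1, -3.7]
gripper_force: 40.0
eef_pos: [0.5358, 0.0126, 0.0379]
force: [0.3, 0.2, -1.8]
gripper_force: 40.0
t: 24.77
eef_pos: [0.6191, 0.0184, 0.1148]
ee_rot: [3.141, 0.007, 0.084]
force: [-0.8, -0.7, -1.0]
width: 0.0604
gripper_force: 0.0
t: 25.27
eef_pos: [0.6224, 0.0183, 0.1203]
ee_rot: [3.141, -0.002, 0.085]
force: [1.2, -5.5, 4.0]
width: 0.035
gripper_force: 25.0
```

```bash
python3 -m creep '[[0.02,0,0,0,0.12],[0.02,0,0,0,0.24],[0.02,0,0,0,0.35],[0.02,0,0,0,0.35],[0.02,0,0,0,0.35]]' | grep -E 'rot|force|width'; python3 -m creep '[[0.06,0,0,0,0],[0.06,0,0,0,0],[0.06,0,0,0,0],[0.06,0,0,-0.03,0],[0.06,-0.01,0.003,-0.042,-0.1],[0.05,-0.045,0.016,-0.042,-0.2],[0.045,-0.081,0.028,-0.04,-0.3],[0.045,-0.081,0.028,0,-0.35],[0.045,-0.081,0.028,0.04,-0.35],[0.045,-0.081,0.028,0.07,-0.35],[0.045,-0.081,0.028,0.081,-0.35],[0.03,-0.081,0.028,0.081,-0.35],[0.03,-0.081,0.028,0.081,-0.35],[0.03,-0.081,0.028,0.081,-0.35]]'; python3 -m creep '[[0,0,0,0,0],[0,0,0,0,0],[0,0,0,0,0],[0,0,0,0,0]]' 40; for i in 1 2 3 4; do python3 -m creep '[[0,-0.0008,0,0,0],[0,-0.0008,0,0,0]]' | grep -E 'pos|force:'; done;
```

```text
ee_rot: [3.141, -0.002, -0.266]
force: [0.0, -5.8, 4.4]
width: 0.0352
gripper_force: 25.0
t: 26.85
eef_pos: [0.5372, 0.0136, 0.039]
ee_rot: [-3.141, -0.002, 0.086]
force: [-0.5, -0.4, -0.9]
width: 0.0324
gripper_force: 0.0
t: 27.18
eef_pos: [0.5371, 0.0133, 0.0391]
ee_rot: [-3.141, -0.002, 0.085]
force: [-0.8, 0.5, 6.2]
width: 0.0193
gripper_force: 40.0
eef_pos: [0.537, 0.0134, 0.0391]
force: [2.3, -1.0, 6.6]
gripper_force: 40.0
eef_pos: [0.5366, 0.0134, 0.0391]
force: [3.7, -0.6, 5.8]
gripper_force: 40.0
eef_pos: [0.5359, 0.0135, 0.0391]
force: [4.7, 0.2, 5.4]
gripper_force: 40.0
eef_pos: [0.5352, 0.0135, 0.0391]
force: [5.2, 0.3, 5.7]
gripper_force: 40.0
```

```bash
python3 -m creep '[[0,0,0,-0.001,0],[0,0,0,-0.002,0],[0,0,0,-0.002,0]]'|grep -E 'pos|force:'; for i in 1 2 3 4 5; do python3 -m creep '[[0,0.0008,0,0,0],[0,0.0008,0,0,0]]' | grep -E 't:|pos|force:'; done;
```

```text
eef_pos: [0.5328, 0.0129, 0.0397]
force: [2.8, 0.9, -2.5]
gripper_force: 40.0
t: 28.27
eef_pos: [0.5328, 0.0127, 0.0394]
ee_rot: [3.141, 0.002, 0.085]
force: [0.7, 0.8, -1.7]
gripper_force: 40.0
t: 28.43
eef_pos: [0.5329, 0.0125, 0.0393]
ee_rot: [3.141, 0.003, 0.085]
force: [-3.3, 1.2, -2.3]
gripper_force: 40.0
t: 28.6
eef_pos: [0.5342, 0.0126, 0.0394]
ee_rot: [3.141, 0.002, 0.085]
force: [-3.0, 0.3, -2.0]
gripper_force: 40.0
t: 28.77
eef_pos: [0.5355, 0.0128, 0.0396]
ee_rot: [3.141, 0.002, 0.085]
force: [-3.8, -0.2, -3.0]
gripper_force: 40.0
t: 28.93
eef_pos: [0.5366, 0.0129, 0.0397]
ee_rot: [3.141, 0.001, 0.085]
force: [-3.1, -1.2, -3.9]
gripper_force: 40.0
```

```bash
python3 -m creep '[[0,0,0,0.0006,0],[0,-0.0004,0,0.0006,0]]'|grep -E 'pos|force:'; for i in 1 2 3 4 5 6; do python3 -m creep '[[0,-0.0006,0,0,0],[0,-0.0006,0,0,0]]' | grep -E 't:|pos|force:'; done;
```

```text
eef_pos: [0.5369, 0.0132, 0.0394]
force: [-2.1, 0.2, -2.4]
gripper_force: 40.0
t: 29.27
eef_pos: [0.5369, 0.0133, 0.0397]
ee_rot: [-3.141, -0.002, 0.085]
force: [-0.4, -1.4, -4.3]
gripper_force: 40.0
t: 29.43
eef_pos: [0.5369, 0.0134, 0.0399]
ee_rot: [-3.141, -0.003, 0.086]
force: [2.3, -1.6, -4.2]
gripper_force: 40.0
t: 29.6
eef_pos: [0.5361, 0.0135, 0.0398]
ee_rot: [-3.141, -0.003, 0.086]
force: [4.3, -0.3, -4.3]
gripper_force: 40.0
t: 29.77
eef_pos: [0.5348, 0.0132, 0.0396]
ee_rot: [-3.141, -0.001, 0.086]
force: [3.0, 1.1, -4.2]
gripper_force: 40.0
t: 29.93
eef_pos: [0.5338, 0.013, 0.0395]
ee_rot: [-3.141, -0.001, 0.085]
force: [2.5, -0.2, -3.1]
gripper_force: 40.0
t: 30.1
eef_pos: [0.533, 0.0129, 0.0394]
ee_rot: [-3.142, -0.0, 0.085]
force: [3.4, 0.8, -2.8]
gripper_force: 40.0
```

```bash
python3 -m creep '[[0,0,0,0.0008,0],[0,0,0,0.0008,0]]'|grep -E 'pos|force:'; for i in 1 2 3 4 5 6 7; do python3 -m creep '[[0,0.0006,0,0,0],[0,0.0006,0,0,0]]' | grep -E 't:|pos|force:'; done;
```

```text
eef_pos: [0.5329, 0.0129, 0.0391]
force: [0.5, 1.5, 4.3]
gripper_force: 40.0
t: 30.43
eef_pos: [0.533, 0.0128, 0.0391]
ee_rot: [3.141, 0.001, 0.085]
force: [-1.9, 1.2, 5.8]
gripper_force: 40.0
t: 30.6
eef_pos: [0.5331, 0.0127, 0.0391]
ee_rot: [3.141, 0.002, 0.085]
force: [-2.8, 2.1, 8.3]
gripper_force: 40.0
t: 30.77
eef_pos: [0.5332, 0.0126, 0.0391]
ee_rot: [3.141, 0.003, 0.085]
force: [-5.2, 1.1, 10.8]
gripper_force: 40.0
t: 30.93
eef_pos: [0.5336, 0.0125, 0.0391]
ee_rot: [3.141, 0.003, 0.085]
force: [-5.8, 1.9, 11.3]
gripper_force: 40.0
t: 31.1
eef_pos: [0.534, 0.0125, 0.039]
ee_rot: [3.141, 0.003, 0.085]
force: [-6.1, 1.6, 10.4]
gripper_force: 40.0
t: 31.27
eef_pos: [0.5346, 0.0125, 0.0391]
ee_rot: [3.141, 0.003, 0.085]
force: [-6.5, 0.3, 11.8]
gripper_force: 40.0
t: 31.43
eef_pos: [0.5351, 0.0125, 0.0391]
ee_rot: [3.141, 0.004, 0.085]
force: [-6.1, 0.3, 11.0]
gripper_force: 40.0
```

The drag averages about 3.2 N with the handle's up and down load allowed for, which is inside 2–5 N. The knob stays as set. I'll unload the vertical force and draw the gauge slowly out.

```bash
python3 -m creep '[[0,0,0,-0.001,0],[0,-0.001,0,-0.002,0],[0,-0.003,0,-0.002,0],[0,-0.005,0,-0.002,0],[0,-0.007,0,-0.002,0],[0,-0.009,0,-0.002,0]]'; python3 -m creep '[[0,-0.002,0,0,0],[0,-0.004,0,0,0],[0,-0.006,0,0,0],[0,-0.008,0,0,0]]'
```

```text
t: 31.93
eef_pos: [0.5294, 0.0128, 0.0407]
ee_rot: [-3.141, -0.002, 0.085]
force: [5.2, -0.3, -6.2]
width: 0.0192
gripper_force: 40.0
t: 32.27
eef_pos: [0.5207, 0.012, 0.0407]
ee_rot: [-3.141, -0.001, 0.085]
force: [4.2, 0.2, -3.1]
width: 0.0195
gripper_force: 40.0
```

```bash
python3 -m creep '[[0,-0.0025,0,0.0005,0],[0,-0.005,0,0.0005,0],[0,-0.0075,0,0.0005,0],[0,-0.01,0,0.0005,0],[0,-0.0125,0,0.0005,0],[0,-0.015,0,0.0005,0]]';python3 -m creep '[[0,-0.0025,0,0,0],[0,-0.005,0,0,0],[0,-0.0075,0,0,0],[0,-0.01,0,0,0],[0,-0.0125,0,0,0],[0,-0.015,0,0,0],[0,-0.0175,0,0,0],[0,-0.02,0,0,0]]' ;python3 -m creep '[[0,-0.0025,0,0,0],[0,-0.005,0,0,0],[0,-0.0075,0,0,0],[0,-0.01,0,0,0],[0,-0.0125,0,0,0],[0,-0.015,0,0,0],[0,-0.0175,0,0,0],[0,-0.02,0,0,0]]'
```

```text
t: 32.77
eef_pos: [0.5049, 0.0104, 0.0401]
ee_rot: [3.142, 0.0, 0.085]
force: [2.8, -0.3, -0.5]
width: 0.0188
gripper_force: 40.0
t: 33.43
eef_pos: [0.4849, 0.0087, 0.04]
ee_rot: [3.142, 0.0, 0.085]
force: [0.8, 1.1, -1.2]
width: 0.0194
gripper_force: 40.0
t: 34.1
eef_pos: [0.4652, 0.0071, 0.0401]
ee_rot: [-3.142, -0.0, 0.085]
force: [0.1, -0.0, -1.9]
width: 0.0193
gripper_force: 40.0
```

```bash
python3 -m creep '[[0,-0.01,-0.001,-0.02,0],[0,-0.02,-0.002,-0.045,0],[0,-0.033,0.148,-0.045,0],[0,-0.033,0.148,-0.045,0],[0,-0.033,0.148,-0.045,0.04],[0,-0.033,0.148,-0.045,0.085],[0,0.074,0.304,-0.045,0.085],[0,0.074,0.304,-0.045,0.085],[0,0.074,0.304,-0.045,0.085],[0,0.074,0.304,-0.045,0.085],[0,0.074,0.304,-0.045,0.085],[0,0.074,0.304,-0.02,0.085],[0,0.074,0.304,0,0.085],[0,0.074,0.304,0.015,0.085],[0,0.074,0.304,0.015,0.085]]'
python3 - <<'E'
from h import *
delta(.565,-.29,.0115,0)
C,t=snap('top','pics/t7.png'); Cw,w=snap('wrist','pics/w7.png')
a=cv2.resize(t[90:250,180:460,::-1],(700,400)[:2]); cv2.imwrite('pics/c7.png',np.hstack([cv2.resize(t[130:250,230:450,::-1],(400,218)),cv2.resize(w[:218,200:440,::-1],(240,218))]))
E
```

```text
t: 35.35
eef_pos: [0.5623, -0.289, 0.0211]
ee_rot: [-3.14, 0.006, -0.001]
force: [-1.1, 0.2, -1.4]
width: 0.0196
gripper_force: 40.0
t 35.35 pos [ 0.5623 -0.289   0.0211] yaw -0.0010268518243177207 delta [0.0027 0.001  0.0096] turn -0.0010268518243177207 q6 1.7375344910192252 F [-1.0633  0.2329 -1.4076]
```

View pics/c7.png

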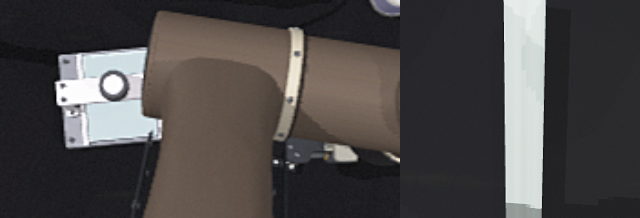

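The gauge is held straight over clear bench (leaf at columns 503–545 in the right-hand half), and the applicator is undisturbed. I'll lower gently to contact.

```bash
python3 -m creep '[[0,0,0,0.003,0],[0,0,0,0.006,0],[0,0,0,0.006,0]]'; python3 -m creep '[[0,0,0,0.0015,0],[0,0,0,0.0015,0]]';python3 -m creep '[[0,0,0,0.0015,0],[0,0,0,0.0015,0]]'
```

```text
t: 35.7
eef_pos: [0.5654, -0.2894, 0.0196]
ee_rot: [3.141, -0.001, 0.0]
force: [-0.0, -0.4, -0.5]
width: 0.0195
gripper_force: 40.0
t: 35.87
eef_pos: [0.5653, -0.2895, 0.0179]
ee_rot: [3.141, -0.001, 0.0]
force: [0.4, -0.3, -2.0]
width: 0.0194
gripper_force: 40.0
t: 36.03
eef_pos: [0.565, -0.2895, 0.016]
ee_rot: [-3.142, -0.0, 0.0]
force: [-0.6, -0.2, -1.8]
width: 0.0192
gripper_force: 40.0
```

```bash
python3 -m creep '[[0,0,0,0.0015,0],[0,0,0,0.003,0],[0,0,0,0.003,0]]'; python3 -m creep '[[0,0,0,0.001,0],[0,0,0,0.001,0],[0,0,0,0.001,0]]';python3 -m creep '[[0,0,0,0.001,0],[0,0,0,0.001,0],[0,0,0,0.001,0]]'
```

```text
t: 36.28
eef_pos: [0.5649, -0.2895, 0.0127]
ee_rot: [-3.141, 0.0, 0.0]
force: [0.3, 0.2, -1.1]
width: 0.0193
gripper_force: 40.0
t: 36.53
eef_pos: [0.5651, -0.2895, 0.012]
ee_rot: [-3.142, 0.0, 0.0]
force: [1.1, -0.5, -0.9]
width: 0.0192
gripper_force: 40.0
t: 36.78
eef_pos: [0.5653, -0.2896, 0.0116]
ee_rot: [3.141, -0.0, 0.0]
force: [-1.8, 0.4, 4.2]
width: 0.0195
gripper_force: 40.0
```

Contact at z = 0.0116 as expected. I'll release, rise and back off.

```bash
python3 -m creep '[[0.045,0,0,0,0],[0.045,0,0,0,0],[0.045,0,0,0,0],[0.045,0,0,0,0],[0.045,0,0,-0.02,0],[0.045,0,0,-0.06,0],[0.045,0,0,-0.1,0],[0.045,0,0,-0.14,0],[0.045,-0.04,0,-0.18,0],[0.045,-0.08,0,-0.2,0],[0.045,-0.12,0,-0.2,0],[0.045,-0.12,0.04,-0.2,0],[0.045,-0.12,0.08,-0.2,0],[0.045,-0.12,0.12,-0.2,0],[0.045,-0.12,0.16,-0.2,0],[0.045,-0.12,0.2,-0.2,0],[0.045,-0.12,0.2,-0.2,0]]'
python3 - <<'E'
from h import *
C,t=snap('top','pics/t8.png'); Cs,s=snap('scene','pics/s8.png')
cv2.imwrite('pics/c8.png',np.hstack([cv2.resize(t[70:250,170:470,::-1],(400,240)),cv2.resize(s[130:320,240:480,::-1],(400,317))[:240]]))
E
```

```text
t: 38.2
eef_pos: [0.4441, -0.4951, 0.2095]
ee_rot: [3.141, 0.002, -0.003]
force: [0.4, 0.8, -1.3]
width: 0.0454
gripper_force: 0.0
```

View pics/c8.png

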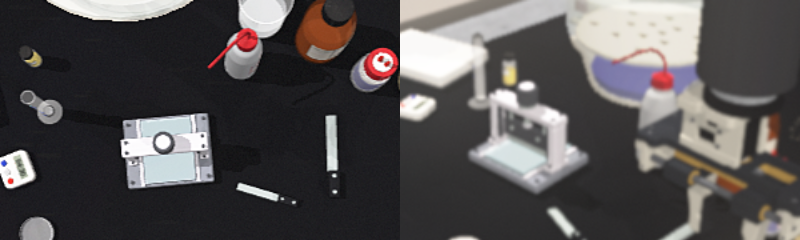

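The gauge lies flat on the bench at (332,155), to the right of the applicator. The cylinder and bottle are upright, and the robot is clear of everything. I'll hand in.

```bash
python3 -c "
from station import arm
print(arm.job_done())"
```

```text
the job is handed in; nothing more can be done
None
```

The job is handed in: the blade drags on the leaf at about 3 N as far as the wrist force shows, the gauge was drawn out with the knob left as set and lies flat to the right of the applicator, the bystanders still stand, and it took about 38 s.

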